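Lock the clawed hanger arm into the slotted stand on the washer lid

TASK

Fit the grey hanger arm that has two claws on its back plate to the slotted steel stand: pass both claws through the two slots, then press the arm down until it is fully home and the spring catch snaps out above it, and let go. Leave the similar arm without claws, the orange bottle and the dosing cup where they are.

Things in the scene. Friction and masses are not known exactly. Their poses are not given: they have to be found in the camera images.
- claw_grip (a point): grasp point of the clawed hanger arm (loose, grey, 0.3 kg, upright on the lid): in the rib that rises 115 mm tall just before its back plate, 30 mm before the plate's rear face, 92 mm above the underside. x points from nose to claws, y along the back plate, z up. The rib is 16 mm thick (y), 42 mm long; the arm goes on, 55 mm tall, to a nose 139 mm before the rear face.
- claw_root (a point): point of the clawed arm on the rear face of its back plate, midway between the claws, level with the underside of the claw necks: 75 mm above the arm's underside, 30 mm in +x and 17 mm in -z from claw_grip; same axes. The back plate is 118 mm wide (y), 85 mm tall, 8 mm thick.
- claw_arm: the same arm; origin on the rear face at the underside, midway. Claws at y = +45 and -45 mm, 8 mm wide: a neck 10 mm tall out to +x, then a tip going down 10 mm and slanting out, to 26 mm below the neck and 34 mm from the rear face. Space between rear face and tip: 27 mm at the tip's end, 16 mm at the neck. A small tooth (12 mm wide, 10 mm out, 36 to 44 mm up) is midway on the rear face.
- rack_seat (a point): on the front face of the fixed slotted stand (157 mm tall), midway between its two slots, level with their lower edges, 96 mm above the lid; x into the stand, z up. Slots at y = +45 and -45 mm, 34 mm wide, 54 mm tall, in 6 mm sheet. Hook with claw_root 28 to 42 mm above this level, in along +x until the back plate touches or is up to 10 mm short, then down. Home: claw_root is at this height, 0 to 12 mm short, sagging some 8 deg.
- catch (a joint): black spring catch midway between the slots, 30 mm wide, sloped top, flat underside; 0 = out (as it stands free), positive (m, up to 0.014) = pushed back (+x). The arm's tooth pushes it back 4 to 12 mm over the last 20 mm of the way down (about 4 to 15 N downward; past 20 N it is on the stop), and it springs out above the tooth when the arm is home.
- plain_arm: the other loose grey hanger arm, same size and shape but with a flat rear face without claws or tooth; not to be moved. Origin: on its rear face at the underside, midway.
- bottle: closed orange detergent bottle, 70 mm across, 190 mm tall, origin at the centre of its underside; not to be moved.
- cup: white plastic dosing cup, 60 mm across, 50 mm tall, origin at the centre of its underside; not to be moved.
There are look-alikes about, which are no part of the job. Leave any red look-alike of the claw_arm alone.

How it is judged (in metres and radians):
At the end, for the whole second after the job is handed in: the clawed arm is hooked in both slots and fully down: claw_root level with rack_seat within 5 mm, at most 15 mm short of or 6 mm past it, 16 mm sideways, tilted under 0.25 rad and within 0.25 rad of the stand's direction; catch out again (under 4 mm); arm still (z of claw_root in the frame of rack_seat between -0.005 and 0.005 m and x of claw_root in the frame of rack_seat between -0.015 and 0.006 m and y of claw_root in the frame of rack_seat between -0.016 and 0.016 m and angle between claw_root's own z axis and vertical below 0.25 rad and angle between the x axis of claw_root and the x axis of rack_seat, either way round below 0.25 rad and value of joint catch below 0.004 m and linear speed of claw_arm below 0.02 m/s); the robot touches nothing.
It fails at once if the arm without claws shoved more than 30 mm from its place (distance of plain_arm from where it was at the start of the episode above 0.03 m).
It fails at once if the bottle shoved more than 30 mm from its place (distance of bottle from where it was at the start of the episode above 0.03 m).
It fails at once if the dosing cup shoved more than 30 mm from its place (distance of cup from where it was at the start of the episode above 0.03 m).
It also fails if it takes over 43 s, if anything falls off the work surface, if the arm or the gripper's body presses on something with over 40 N, if the wrist force passes 120 N, or if a joint passes its speed limit or range.

ROBOT

A 6-joint arm with a two-finger parallel gripper is mounted at the origin on the work surface. World frame = base frame: x ahead of the robot, y to its left, z up, the work surface at z = 0. Lengths are in mm, angles in rad, forces in N, time in s.
With the tool pointing down it reaches from about 425 to 950 mm from the base axis. Payload 3.5 kg.
Tool frame: the origin (TCP) lies midway between the tips of the shut fingers; the grasp point (between the pads) lies 19 mm behind it; y points along the fingers, x is the direction in which the jaws open and shut, and the axes are right-handed (so a half turn about y gives the same grasp; the last joint's range is limited). The gripper opens to 85 mm and grips with 20 to 120 N. Pads are 22 mm wide; open, the fingers measure 114 mm over their backs; the gripper's body (76 mm by 85 mm) begins 54 mm behind the grasp point. The pads swing forward as they close: fully open they stand 13 mm farther back than shut.
Start: joints at [-1.321, 0.286, 1.577, -0, 1.279, -0.15], TCP at [262.755, -621.744, 231.325] pointing down, gripper open.
Joint ranges: [-2.77, 2.77], [-0.9, 2.22], [0.21, 2.48], [-1.53, 4.67], [0.24, 2.81], [-2.84, 2.84]. Speed limits (rad/s): [2.79, 2.79, 3.14, 3.14, 3.14, 3.14].

INTERFACE

Orientations are given as a unit quaternion [x, y, z, w].
In Python, from workcell import * gives the robot as it stands.
- The arm moves only by the tool carry_out, never from a script. Its arguments are lists of equal length, an entry for each row: "delta_pos": the shift along the tool's x, y, z in mm, a list of three; "twist": the turn, a rotation vector about the tool's x, y, z in degrees, a list of three. In form: {"delta_pos": [[x, y, z], ...], "twist": [[rx, ry, rz], ...]}. A call has 1 to 12 rows; each row is the pose to reach, as a shift and turn from the pose commanded when the call began, along the tool's axes at that moment; what a row does not reach only later rows make up. A row lasts 1/12 s, in which the tool goes at most 41.7 mm and 7.16 degrees, less where a joint would pass 70% of its speed; a pose out of reach is approached as far as the arm can. A call with a gripper value outside its range is refused whole. "jaw" is the closure, from 0 (fully open) to 1 (shut), set as the call begins (left out, the last holds). The fingers move at their own pace and stop on an object; "grip_force" is the grip in N (left out, the last holds). Time passes only in rows, so rows that repeat a pose let the fingers close. It gives the time, the measured TCP pose, the force and the opening at its end, in the units of the state.
- read_state(): the state, without advancing time (a new reading comes with each control period).
- camera(name): name is "side" or "top"; returns (picture, depth): 420x560x3 uint8, red, green, blue; 420x560 float32, mm along the optical axis (not along the pixel's ray), 0 where there is no reading.
- camera_model(name): a dict with "mtx" (3x3 intrinsics, pixels), "eye" and "orientation" of the camera in the world. Camera axes: x right, y down, z forward; pixel columns grow to the right and rows downward; lengths in mm; the calibration is good to about 2 mm. A picture is of the moment at which its call begins. camera_model takes no time and is no camera call.
- close_job(): hands the job in, once; it reports no verdict.
Trained networks look in the newest picture that a camera, given by its name, has taken for a name from the list of things; names that differ only in an ending like _2 or _b are one class to them, and where a whole thing is asked for, a point or a joint stands for the part that bears it (a point fixed in the world has none). Each returns a list of dicts, best first, with "score" (0 to 1); they miss things now and then, are a little off and sometimes report something else, mostly with a low value. They report only what shows in the picture. A call takes as long as a camera call. They do not tell look-alikes from the thing itself.
- search_frame(camera, query): "centre" ([x, y, z] in mm, in world coordinates, good to about 4 mm: the middle of the surface that is visible of it).
- silhouettes(camera, query): "region" (420x560 bool, what is visible of it).
- landmark_of(camera, query): "centre" ([x, y, z] in mm, in world coordinates, good to about 4 mm: a listed point, or the origin of a listed thing).
The state is a dict: "time": time; "qpos": joint angles; "dq": joint speeds; "tau": joint torques, N m; "tool_pos": TCP position; "orientation": TCP orientation; "contact_force": force on the tool from outside, world axes, zero at the start; "wrist_torque": the same for the moment, N m; "opening": finger opening in mm.
Only numpy, scipy, OpenCV 4.12 (cv2) and the standard library are available. Lean on these libraries where they do the work, as an engineer would, in place of code of your own. Each camera call takes 0.05 s, during which the arm holds its last target. There are 200 camera calls.

## Working session

There is one attempt and no reset: what is moved stays moved. The work goes in short steps, Python scripts to look and compute and a tool call to move; the robot and the scene stay as the last step left them, time stands still between calls to the robot, and variables do not carry over. Pictures are saved under pics/ and viewed, about 8 in all and at most 12, crops included, and the job is handed in when it is done.

Besides the shell and the picture viewer there is one more tool, called as name(argument=value, ...), one argument or row to a line, values as JSON. carry_out: Moves the arm, as the interface text tells. Its arguments: {"type":"object","properties":{"delta_pos":{"type":"array","items":{"type":"array","items":{"type":"number"}}},"twist":{"type":"array","items":{"type":"array","items":{"type":"number"}}},"jaw":{"type":"number"},"grip_force":{"type":"number"}},"required":["delta_pos","twist"]}

```bash
mkdir -p pics
cat > look.py <<'E'
from workcell import *
import numpy as np, cv2
from scipy.spatial.transform import Rotation as R
def snap(n,f):
    im,d=camera(n); cv2.imwrite('pics/'+f+'.png',im[:,:,::-1]); return im,d
def cloud(n,d):
    m=camera_model(n); K=np.array(m['mtx']); v,u=np.mgrid[:420,:560]
    p=np.stack([(u-K[0,2])/K[0,0]*d,(v-K[1,2])/K[1,1]*d,d],-1)
    return R.from_quat(m['orientation']).apply(p.reshape(-1,3)).reshape(420,560,3)+np.array(m['eye'])
def proj(n,P):
    m=camera_model(n); K=np.array(m['mtx'])
    c=R.from_quat(m['orientation']).inv().apply(np.atleast_2d(P)-np.array(m['eye'])); q=c@K.T
    return q[:,:2]/q[:,2:]
E
python3 - <<'E'
from look import *
np.set_printoptions(precision=1,suppress=True)
out=[]
for n in('side','top'):
    im,d=snap(n,n+'0'); out.append(im); np.save(n+'0.npy',d); np.save(n+'im.npy',im)
    print(n,camera_model(n))
    for q in('claw_grip','claw_root','claw_arm','rack_seat','plain_arm','bottle','cup'):
        for r in landmark_of(n,q)[:4]: print(q,round(r['score'],2),np.array(r['centre']),proj(n,r['centre'])[0])
print(read_state())
E
```

```text
side {'mtx': array([[464.4,   0. , 281.8],
       [  0. , 464.4, 210.7],
       [  0. ,   0. ,   1. ]]), 'eye': array([ 417.3,  920.6, 1102.2]), 'orientation': array([-0.1,  0.9, -0.4,  0. ])}
claw_grip 0.86 [ 509.4 -310.4   92.1] [300.8 149.4]
claw_grip 0.72 [ 376.8 -477.3   90.7] [341.7 123.3]
claw_grip 0.43 [656.6 -28.2  95.4] [243.  204.1]
claw_root 0.72 [ 537.8 -296.1   73.5] [291.9 155.6]
claw_root 0.67 [ 362.5 -450.2   72.7] [344.9 132.2]
claw_arm 0.96 [ 364.2 -451.     3.1] [342.6 147.1]
claw_arm 0.77 [ 539.7 -299.7    1.8] [291.2 170.5]
rack_seat 0.61 [657.9 -26.5  93. ] [242.5 205. ]
plain_arm 0.73 [502.7 309.5  -2.6] [279.4 326.2]
bottle 0.95 [687.3 391.2  -3.8] [203.9 346.9]
cup 0.5 [ 673.4 -389.    -2.7] [258.  152.4]
cup 0.48 [ 537.5 -300.8   73.7] [292.2 154.7]
top {'mtx': array([[416.3,   0. , 275.1],
       [  0. , 416.3, 209.6],
       [  0. ,   0. ,   1. ]]), 'eye': array([ 365. ,  -40.5, 1303.9]), 'orientation': array([ 0.7, -0.7,  0. , -0. ])}
claw_grip 0.75 [ 376.4 -473.2   90.4] [430.9 260.1]
claw_grip 0.65 [ 510.5 -304.3   91. ] [371.7 212.8]
claw_root 0.87 [ 366.6 -449.3   78.1] [421.2 263.4]
claw_root 0.85 [ 541.8 -299.3   73.4] [368.7 203. ]
claw_arm 0.79 [ 366.8 -452.3    0.7] [413.8 263.2]
rack_seat 0.88 [653.6 -30.2  95.4] [278.9 162.9]
plain_arm 0.82 [499.4 312.9  -0.2] [169.6 215.9]
plain_arm 0.71 [ 535.3 -299.3   -0.9] [363.7 208.3]
bottle 0.89 [689.1 389.   -0.1] [149.1 156.9]
cup 0.63 [ 672.1 -393.1   -3.7] [392.8 166.4]
{'time': 0.8, 'qpos': array([-1.3,  0.3,  1.6, -0. ,  1.3, -0.2]), 'dq': array([-0.,  0.,  0., -0., -0., -0.]), 'tau': array([ -0. , -40.6, -29.3,  -0. ,   0. ,   0. ]), 'tool_pos': array([ 262.7, -621.8,  231.4]), 'orientation': array([ 0.6, -0.4,  0.4, -0.6]), 'contact_force': array([-1.2, -1.1, -0. ]), 'wrist_torque': array([-0. ,  0. , -0.1]), 'opening': 85.10181359952817}
```

```bash
ls .
```

```text
look.py
pics
side0.npy
sideim.npy
top0.npy
topim.npy
```

Run:
```python
from look import *
a=np.load('topim.npy');b=np.load('sideim.npy')
c=cv2.resize(b[80:260,180:420],(800,600),interpolation=cv2.INTER_CUBIC)
cv2.imwrite('pics/crop1.png',c[:,:,::-1])
c=cv2.resize(a[120:300,260:500],(800,600),interpolation=cv2.INTER_CUBIC)
cv2.imwrite('pics/crop2.png',c[:,:,::-1])
```

```text
(no output)
```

View pics/side0.png

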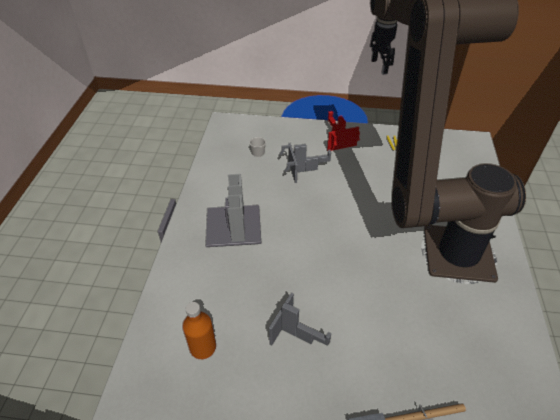

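View pics/crop1.png

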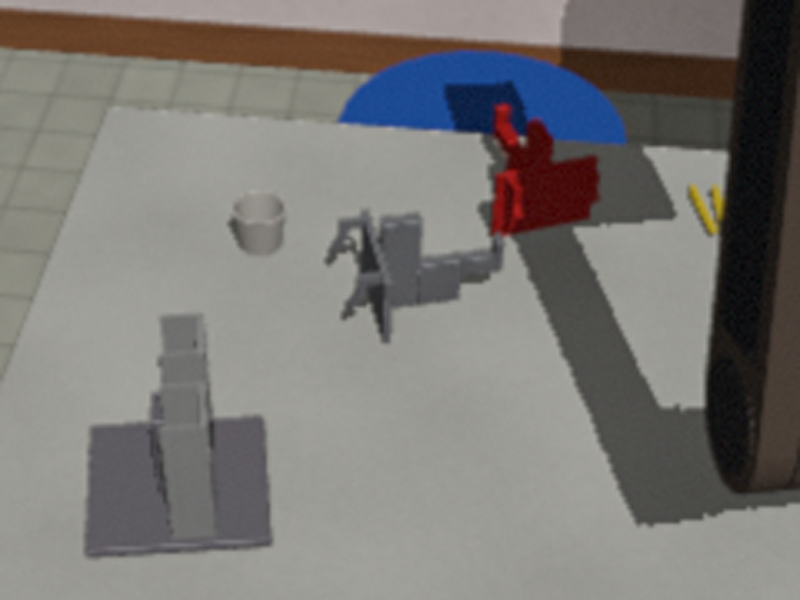

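View pics/crop2.png

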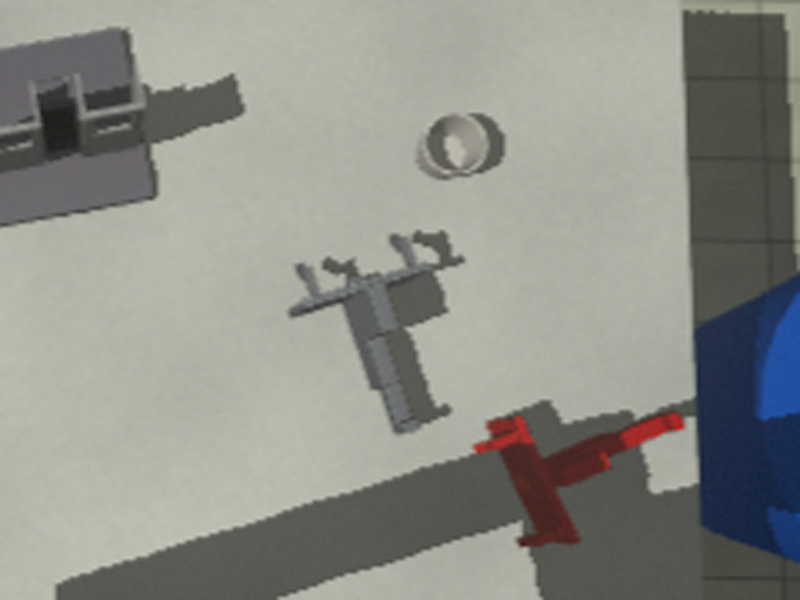

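The candidates are the grey clawed arm (side px 300,155; top px 370,208), the red look-alike (side 342,125), and the grey arm without claws (side 290,318). The grey one at 300,155 fits: in both crops two claws stick out of its back plate (crop1 340,240 and 355,300). The stand's slots are at side 235,205. Next I'll measure the orientations from depth.

Run:
```python
from look import *
np.set_printoptions(precision=1,suppress=True)
def mm(P):
    (c,s,a)=cv2.minAreaRect(P[:,:2].astype(np.float32)); return np.array(c),np.array(s),a,len(P)
for n in('top','side'):
    C=cloud(n,np.load(n+'0.npy')); 
    def sel(cx,cy,r,z0,z1):
        k=(np.hypot(C[...,0]-cx,C[...,1]-cy)<r)&(C[...,2]>z0)&(C[...,2]<z1); return C[k]
    T=sel(500,-310,110,-20,20); print(n,'lid z',np.median(sel(450,-200,50,-20,20)[:,2]))
    for nm,a in(('ribtop',(512,-306,60,107,122)),('platetop',(538,-298,80,77,93)),('nosearm',(450,-320,75,48,62)),('rackTop',(655,-28,110,148,165)),('rack',(655,-28,110,25,165)),('base',(655,-28,150,5,20))):
        P=sel(*a)
        if len(P)>5:
            print(nm,*mm(P),'zmed',np.median(P[:,2]),'mean',P.mean(0)[:2],end=' ')
            w,v=np.linalg.eigh(np.cov(P[:,:2].T)); print('dir',np.degrees(np.arctan2(v[1,1],v[0,1]))%180)
s=read_state(); r=R.from_quat(s['orientation']); print(r.as_matrix(), s['orientation'])
```

```text
top lid z 0.26296838039911563
ribtop [ 510.8 -307.8] [42.1 16.3] 17.639972686767578 90 zmed 114.57249035203063 mean [ 510.5 -307.2] dir 17.21413354231754
platetop [ 527.9 -302.2] [ 74.4 117.5] 18.445798873901367 192 zmed 84.52430947612083 mean [ 537.4 -298.3] dir 109.57249429114185
nosearm [ 465.5 -323.5] [119.3  17.9] 17.768442153930664 167 zmed 54.87185339496659 mean [ 456.4 -324.9] dir 20.432284190257946
rackTop [676.2 -25.8] [ 40.2 144.1] 11.606268882751465 164 zmed 156.81352726744387 mean [667.3 -29.7] dir 102.07550858973944
rack [682.4 -24.4] [ 54.3 144.1] 12.218023300170898 747 zmed 96.533910781244 mean [669.9 -30.1] dir 103.07567571508166
base [655.2 -26.6] [282.2 281.8] 10.52975845336914 2051 zmed 11.92898663249207 mean [684.8 -22.8] dir 9.29799074956702
side lid z -1.33652869564321
ribtop [ 514.6 -306.2] [41.3 24.9] 22.028818130493164 53 zmed 112.27000673528141 mean [ 512.6 -303.5] dir 17.59796781355746
platetop [ 530.1 -297.4] [ 73.8 119.4] 17.620498657226562 153 zmed 82.89975614976265 mean [ 534.3 -292.9] dir 108.95495722802187
nosearm [ 465.7 -319.9] [118.5  23. ] 19.69495964050293 126 zmed 52.988621970454574 mean [ 462.7 -319. ] dir 21.079766457335836
rackTop [677.6 -23.7] [ 37.8 151.7] 11.767542839050293 185 zmed 154.18099993014653 mean [673.3 -19.8] dir 102.9635746457668
rack [684.  -21.9] [ 53.3 152.5] 11.256340026855469 1007 zmed 121.67548278503477 mean [675.3  -0.9] dir 102.21648631971259
base [671.4 -43.7] [230.3 209.2] 14.62185001373291 1553 zmed 10.960874512037208 mean [694.3  -8.3] dir 11.85542423933802
[[ 0.4  0.   0.9]
 [-0.9 -0.   0.4]
 [ 0.  -1.  -0. ]] [ 0.6 -0.4  0.4 -0.6]
```

```bash
cat >> look.py <<'E'
def to(p,yaw,base=None):
    s=read_state(); r=R.from_quat(s['orientation']); q=R.from_matrix(np.array([[np.sin(np.radians(yaw)),0,np.cos(np.radians(yaw))],[-np.cos(np.radians(yaw)),0,np.sin(np.radians(yaw))],[0,-1,0]]))
    print('t',round(s['time'],2),'tcp',np.round(s['tool_pos'],1),'F',np.round(s['contact_force'],1),'open',round(s['opening'],1))
    print('delta',np.round(r.inv().apply(np.array(p)-s['tool_pos']),1),'twist',np.round((r.inv()*q).as_rotvec(degrees=True),2))
E
python3 -c "
from look import *
to([510.8,-307.8,231],17.6); to([510.8,-307.8,76],17.6)"
```

```text
t 0.8 tcp [ 262.7 -621.8  231.4] F [-1.2 -1.1 -0. ] open 85.1
delta [-192.7    0.4  350.7] twist [0.   5.31 0.01]
t 0.8 tcp [ 262.7 -621.8  231.4] F [-1.2 -1.1 -0. ] open 85.1
delta [-192.7  155.4  350.7] twist [0.   5.31 0.01]
```

carry_out(
  delta_pos=[
    [-19,0,35],
    [-38,0,70],
    [-57,0,105],
    [-77,0,140],
    [-96,0,175],
    [-115,0,210],
    [-134,0,245],
    [-154,0,280],
    [-173,0,315],
    [-193,0,351],
    [-193,0,351],
    [-193,0,351],
  ],
  twist=[
    [0,0.5,0],
    [0,1,0],
    [0,1.5,0],
    [0,2,0],
    [0,2.5,0],
    [0,3,0],
    [0,3.5,0],
    [0,4,0],
    [0,4.5,0],
    [0,5.3,0],
    [0,5.3,0],
    [0,5.3,0],
  ],
  jaw=0,
)

```text
time: 1.8
tool_pos: [512.1, -305.5, 231.5]
orientation: [0.572, -0.416, 0.416, -0.571]
contact_force: [0.3, 0.2, -0.8]
opening: 85.4
```

```bash
python3 -c "
from look import *
to([510.8,-307.8,76],17.6)"
```

```text
t 1.8 tcp [ 512.1 -305.5  231.5] F [ 0.3  0.2 -0.8] open 85.4
delta [  1.7 155.5  -1.9] twist [0.   0.26 0.02]
```

carry_out(
  delta_pos=[
    [0,30,0],
    [0,60,0],
    [0,90,0],
    [0,120,0],
    [0,140,0],
    [0,155,0],
    [0,155,0],
    [0,155,0],
  ],
  twist=[
    [0,0,0],
    [0,0,0],
    [0,0,0],
    [0,0,0],
    [0,0,0],
    [0,0,0],
    [0,0,0],
    [0,0,0],
  ],
)

```text
time: 2.47
tool_pos: [509.8, -308.2, 75.6]
orientation: [0.57, -0.419, 0.417, -0.57]
contact_force: [0.2, -0.4, -0.5]
opening: 85.2
```

```bash
python3 -c "
from look import *
to([510.8,-307.8,76],17.6)"
```

```text
t 2.47 tcp [ 509.8 -308.2   75.6] F [ 0.2 -0.4 -0.5] open 85.2
delta [-0.  -0.4  1.1] twist [ 0.07 -0.08 -0.09]
```

Aligned with the rib. Closing.

carry_out(
  delta_pos=[
    [0,0,0],
    [0,0,0],
    [0,0,0],
    [0,0,0],
    [0,0,0],
    [0,0,0],
    [0,0,0],
    [0,0,0],
    [0,0,0],
    [0,0,0],
  ],
  twist=[
    [0,0,0],
    [0,0,0],
    [0,0,0],
    [0,0,0],
    [0,0,0],
    [0,0,0],
    [0,0,0],
    [0,0,0],
    [0,0,0],
    [0,0,0],
  ],
  jaw=1,
  grip_force=90,
)

```text
time: 3.3
tool_pos: [511.5, -307.7, 77.1]
orientation: [-0.571, 0.417, -0.418, 0.571]
contact_force: [0.1, -0.2, 4.3]
opening: 15.1
```

carry_out(
  delta_pos=[
    [0,-10,0],
    [0,-35,0],
    [0,-65,0],
    [0,-95,0],
    [0,-120,0],
    [0,-120,0],
    [0,-120,0],
  ],
  twist=[
    [0,0,0],
    [0,0,0],
    [0,0,0],
    [0,0,0],
    [0,0,0],
    [0,0,0],
    [0,0,0],
  ],
)

```text
time: 3.88
tool_pos: [511.1, -307.4, 197.0]
orientation: [0.571, -0.417, 0.418, -0.571]
contact_force: [-0.7, -0.1, -3.8]
opening: 14.8
```

Run:
```python
from look import *
np.set_printoptions(precision=1,suppress=True)
s=read_state(); tcp=s['tool_pos']; print(tcp,s['contact_force'],s['opening'],s['time'])
# where rear-face point (claw_root) is now, by networks and plate depth
for n in('side','top'):
    im,d=snap(n,n+'1'); C=cloud(n,d)
    for q in('claw_root','claw_arm','claw_grip'):
        for r in landmark_of(n,q)[:2]: print(n,q,round(r['score'],2),np.array(r['centre']))
    z=tcp[2]-73
    k=(np.hypot(C[...,0]-tcp[0]-20,C[...,1]-tcp[1]-8)<90)&(C[...,2]>z+75)&(C[...,2]<z+92)
    P=C[k]; print('platetop',cv2.minAreaRect(P[:,:2].astype(np.float32)),np.median(P[:,2]))
    cv2.imwrite('pics/c3%s.png'%n,cv2.resize(im[80:260,180:420],(800,600),interpolation=cv2.INTER_CUBIC)[:,:,::-1])
```

```text
[ 511.1 -307.4  197. ] [-0.7 -0.1 -3.8] 14.758964804000962 3.8833
side claw_root 0.93 [ 540.7 -297.7  190.8]
side claw_root 0.64 [ 364.3 -452.1   69.5]
side claw_arm 0.84 [ 538.9 -300.8  120.6]
side claw_arm 0.58 [ 364.  -452.1   -1. ]
side claw_grip 0.92 [ 508.9 -310.2  211.3]
side claw_grip 0.82 [ 379.9 -479.1   89.5]
platetop ((529.00927734375, -299.4524230957031), (73.90811157226562, 115.21223449707031), 19.63641929626465) 204.0874972050795
top claw_arm 0.84 [ 364.3 -450.9    0. ]
top claw_arm 0.62 [ 534.1 -301.   114.6]
top claw_grip 0.8 [ 376.3 -474.8   90.2]
platetop ((529.5750732421875, -254.7274627685547), (21.658462524414062, 35.20918273925781), 89.95209503173828) 201.78103878571665
```

View pics/c3side.png

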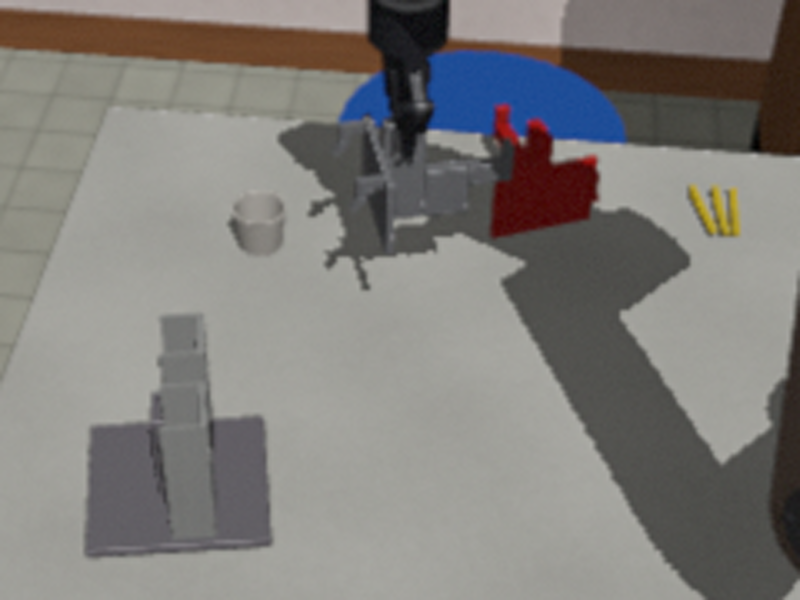

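```bash
python3 -c "
from look import *
to([548.8,-52,197],11.8)"
```

```text
t 4.28 tcp [ 510.5 -306.9  194.8] F [ 0.8  0.5 -2.8] open 14.9
delta [-231.4   -1.8  113.7] twist [ 0.08  5.8  -0.12]
```

carry_out(
  delta_pos=[
    [-15,0,7],
    [-38,0,18],
    [-62,0,30],
    [-86,0,42],
    [-110,0,54],
    [-134,0,66],
    [-158,0,78],
    [-182,0,90],
    [-206,0,102],
    [-224,0,110],
    [-231,0,114],
    [-231,0,114],
  ],
  twist=[
    [0,0.4,0],
    [0,1,0],
    [0,1.6,0],
    [0,2.2,0],
    [0,2.8,0],
    [0,3.4,0],
    [0,4,0],
    [0,4.6,0],
    [0,5.2,0],
    [0,5.8,0],
    [0,5.8,0],
    [0,5.8,0],
  ],
)

```text
time: 5.28
tool_pos: [549.8, -51.2, 196.0]
orientation: [0.549, -0.445, 0.445, -0.549]
contact_force: [0.2, 1.0, -3.0]
opening: 14.5
```

carry_out(
  delta_pos=[
    [0,15,0],
    [0,35,0],
    [0,52,0],
    [0,63,0],
    [0,63,0],
    [0,63,0],
    [0,63,0],
  ],
  twist=[
    [0,0,0],
    [0,0,0],
    [0,0,0],
    [0,0,0],
    [0,0,0],
    [0,0,0],
    [0,0,0],
  ],
)

```text
time: 5.87
tool_pos: [550.6, -53.4, 134.4]
orientation: [-0.548, 0.445, -0.447, 0.549]
contact_force: [0.2, -0.1, -2.3]
opening: 15.0
```

Run:
```python
from look import *
np.set_printoptions(precision=1,suppress=True)
to([548.8,-52,133],11.8)
S=np.array([656.5,-29.5,96]); e=R.from_euler('z',-11.8,degrees=True)
ims=[]
for n in('side','top'):
    im,d=snap(n,n+'2'); C=cloud(n,d); ims.append(im)
    for q in('claw_root','claw_grip','rack_seat'):
        for r in landmark_of(n,q)[:2]: print(n,q,round(r['score'],2),np.array(r['centre']),'in seat',e.apply(np.array(r['centre'])-S))
    L=e.apply((C-S).reshape(-1,3)).reshape(C.shape)
    k=(abs(L[...,1])<75)&(L[...,0]>-105)&(L[...,0]<-65)&(abs(L[...,2]-42)<7); P=L[k]
    if len(P)>9: print('plate top',cv2.minAreaRect(P[:,:2].astype(np.float32)),np.median(P[:,2]),len(P))
    k=(abs(L[...,1])<90)&(L[...,0]>-15)&(L[...,0]<60)&(abs(L[...,2]-61)<8); P=L[k]
    print('rack top',cv2.minAreaRect(P[:,:2].astype(np.float32)),np.median(P[:,2]))
a=cv2.resize(ims[0][120:260,180:350],(400,330),interpolation=cv2.INTER_CUBIC);b=cv2.resize(ims[1][110:250,215:385],(400,330),interpolation=cv2.INTER_CUBIC)
cv2.imwrite('pics/c4.png',np.hstack([a,b])[:,:,::-1])
```

```text
t 5.87 tcp [550.6 -53.4 134.4] F [ 0.2 -0.1 -2.3] open 15.0
delta [-1.8  1.4 -1.4] twist [-0.1 -0.   0.1]
side claw_root 0.95 [579.3 -47.5 132.2] in seat [-79.2  -1.8  36.2]
side claw_root 0.82 [ 366.3 -449.1   73.6] in seat [-369.9 -351.4  -22.4]
side claw_grip 0.85 [549.6 -53.2 152.4] in seat [-109.5   -1.3   56.4]
side claw_grip 0.78 [ 379.1 -478.9   92.9] in seat [-363.4 -383.2   -3.1]
side rack_seat 0.86 [659.  -28.1  94. ] in seat [ 2.7  0.9 -2. ]
plate top ((-85.66270446777344, -1.6370658874511719), (37.3510856628418, 119.40765380859375), 0.843558132648468) 44.487355436109965 131
rack top ((21.7984619140625, 2.3272705078125), (150.61643981933594, 37.90842819213867), 89.87236785888672) 58.34963184997844
top claw_root 0.94 [ 366.3 -451.4   81.8] in seat [-370.3 -353.6  -14.2]
top claw_grip 0.67 [ 375.8 -477.1   88.8] in seat [-366.3 -380.7   -7.2]
top claw_grip 0.29 [691.1 392.5  -0.9] in seat [120.2 406.  -96.9]
top rack_seat 0.81 [652.7 -28.9  95.1] in seat [-3.6  1.4 -0.9]
rack top ((19.680835723876953, -0.35881805419921875), (40.64527130126953, 144.27487182617188), 1.0743085145950317) 60.80005809765396
```

View pics/c4.png

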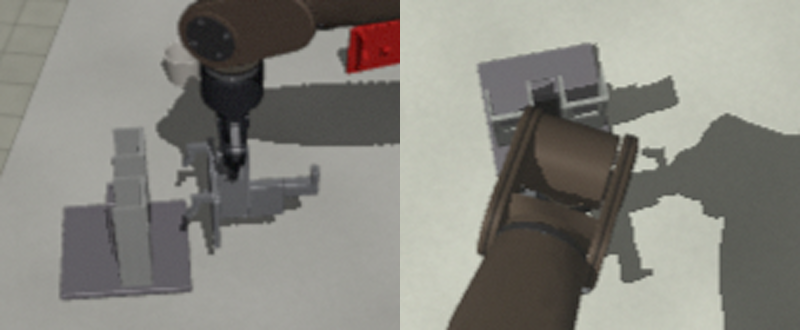

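carry_out(
  delta_pos=[
    [-2,1,8],
    [-2,1,18],
    [-2,1,28],
    [-2,1,38],
    [-2,1,48],
    [-2,1,56],
    [-2,1,64],
    [-2,1,70],
    [-2,1,74],
    [-2,1,74],
    [-2,1,74],
  ],
  twist=[
    [0,0,0],
    [0,0,0],
    [0,0,0],
    [0,0,0],
    [0,0,0],
    [0,0,0],
    [0,0,0],
    [0,0,0],
    [0,0,0],
    [0,0,0],
    [0,0,0],
  ],
)

```text
time: 7.18
tool_pos: [621.7, -35.5, 132.2]
orientation: [0.549, -0.446, 0.446, -0.549]
contact_force: [0.6, -0.0, -3.0]
opening: 15.0
```

Run:
```python
from look import *
np.set_printoptions(precision=1,suppress=True)
to([548.8+74*.979,-52+74*.2045+2,132],11.8)
S=np.array([656.5,-29.5,96]); e=R.from_euler('z',-11.8,degrees=True)
im,d=snap('side','side3')
for q in('claw_root','claw_grip','rack_seat'):
    for r in landmark_of('side',q)[:1]: print(q,round(r['score'],2),'in seat',e.apply(np.array(r['centre'])-S))
cv2.imwrite('pics/c5.png',cv2.resize(im[130:250,190:350],(800,600),interpolation=cv2.INTER_CUBIC)[:,:,::-1])
```

```text
t 7.18 tcp [621.7 -35.5 132.2] F [ 0.6 -0.  -3. ] open 15.0
delta [-0.7  0.2 -0.3] twist [ 0.  0. -0.]
claw_root 0.96 in seat [-369.7 -353.2  -25.5]
claw_grip 0.91 in seat [-38.9   4.5  49.7]
rack_seat 0.92 in seat [ 2.9  1.3 -0.3]
```

View pics/c5.png

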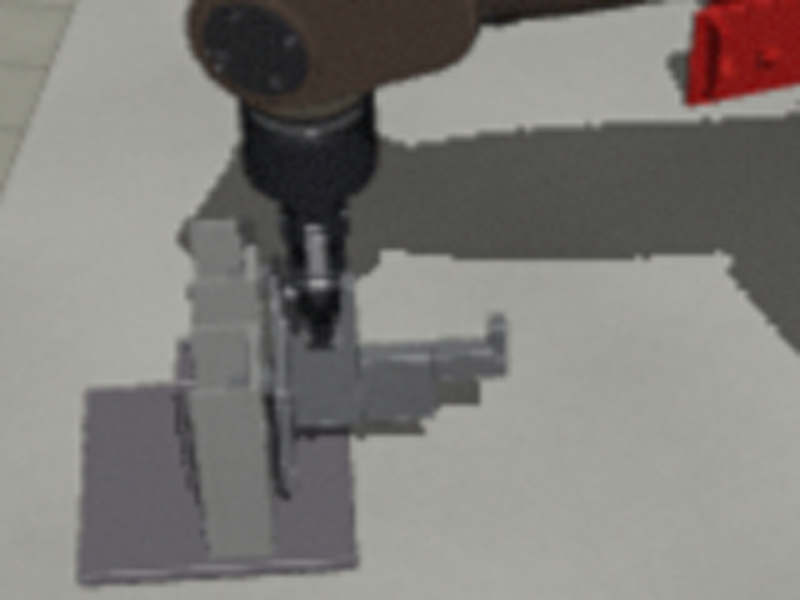

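carry_out(
  delta_pos=[
    [0,0,2],
    [0,0,4],
    [0,4,4],
    [0,8,4],
    [0,12,4],
    [0,14,4],
    [0,14,4],
  ],
  twist=[
    [0,0,0],
    [0,0,0],
    [0,0,0],
    [0,0,0],
    [0,0,0],
    [0,0,0],
    [0,0,0],
  ],
)

```text
time: 7.97
tool_pos: [624.7, -34.8, 117.3]
orientation: [0.549, -0.447, 0.445, -0.548]
contact_force: [-2.2, -1.3, -2.6]
opening: 15.2
```

carry_out(
  delta_pos=[
    [0,3,0],
    [0,6,0],
    [0,9,0],
    [0,12,0],
    [0,12,0],
  ],
  twist=[
    [0,0,0],
    [0,0,0],
    [0,0,0],
    [0,0,0],
    [0,0,0],
  ],
)

```text
time: 8.38
tool_pos: [624.3, -34.8, 104.6]
orientation: [0.55, -0.447, 0.445, -0.548]
contact_force: [-2.5, -1.7, -2.7]
opening: 14.9
```

carry_out(
  delta_pos=[
    [0,2,0],
    [0,4,0],
    [0,4,0],
  ],
  twist=[
    [0,0,0],
    [0,0,0],
    [0,0,0],
  ],
)

```text
time: 8.63
tool_pos: [625.6, -34.3, 100.8]
orientation: [-0.548, 0.446, -0.446, 0.549]
contact_force: [0.5, 0.2, -8.7]
opening: 14.7
```

carry_out(
  delta_pos=[
    [0,2,0],
    [0,4,0],
    [0,4,0],
  ],
  twist=[
    [0,0,0],
    [0,0,0],
    [0,0,0],
  ],
)

```text
time: 8.88
tool_pos: [626.3, -34.7, 98.3]
orientation: [-0.548, 0.446, -0.446, 0.549]
contact_force: [-0.8, -1.2, -2.9]
opening: 15.2
```

Run:
```python
from look import *
np.set_printoptions(precision=1,suppress=True)
to([0,0,0],11.8)
S=np.array([656.5,-29.5,96]); e=R.from_euler('z',-11.8,degrees=True)
im,d=snap('side','side4')
for q in('claw_root','claw_grip','claw_arm','rack_seat','catch'):
    for r in landmark_of('side',q)[:1] if q!='catch' else search_frame('side',q): print(q,round(r['score'],2),'in seat',e.apply(np.array(r['centre'])-S))
cv2.imwrite('pics/c6.png',cv2.resize(im[130:250,190:350],(800,600),interpolation=cv2.INTER_CUBIC)[:,:,::-1])
```

```text
t 8.88 tcp [626.3 -34.7  98.3] F [-0.8 -1.2 -2.9] open 15.2
delta [-162.1   97.4 -606.1] twist [-0.1  0.   0. ]
claw_root 0.73 in seat [-1.   3.1 -2.7]
claw_grip 0.91 in seat [-31.1   0.9  18.6]
claw_arm 0.78 in seat [-373.  -353.4  -93.9]
rack_seat 0.78 in seat [0.9 3.4 2.1]
```

View pics/c6.png

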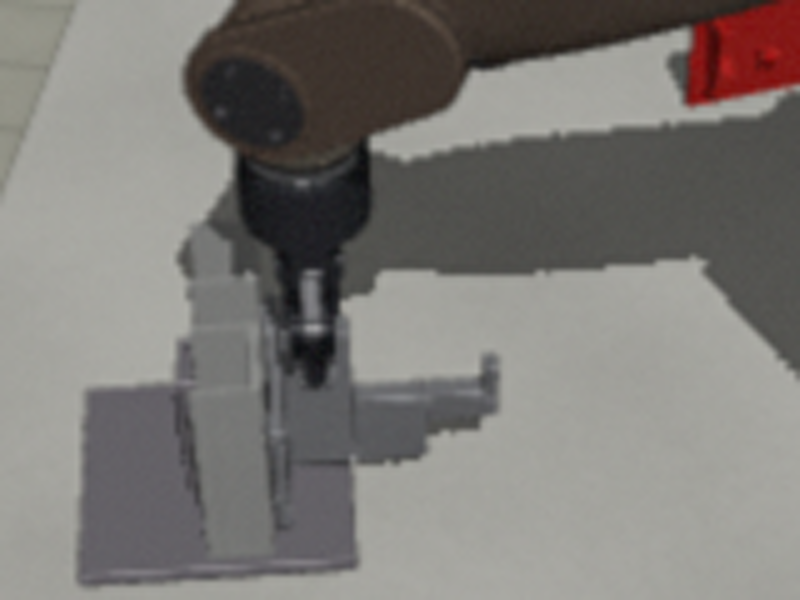

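carry_out(
  delta_pos=[
    [0,1,0],
    [0,2,0],
    [0,2,0],
  ],
  twist=[
    [0,0,0],
    [0,0,0],
    [0,0,0],
  ],
)

```text
time: 9.43
tool_pos: [626.2, -34.9, 98.0]
orientation: [-0.549, 0.446, -0.446, 0.549]
contact_force: [-3.0, -0.3, 4.1]
opening: 15.2
```

carry_out(
  delta_pos=[
    [0,1,0],
    [0,2,0],
    [0,2,0],
  ],
  twist=[
    [0,0,0],
    [0,0,0],
    [0,0,0],
  ],
)

```text
time: 9.68
tool_pos: [626.7, -35.0, 97.9]
orientation: [-0.549, 0.445, -0.447, 0.549]
contact_force: [-6.6, 0.9, 10.5]
opening: 15.0
```

carry_out(
  delta_pos=[
    [0,2,0],
    [0,4,0],
    [0,6,0],
    [0,6,0],
    [0,6,0],
  ],
  twist=[
    [0,0,0],
    [0,0,0],
    [0,0,0],
    [0,0,0],
    [0,0,0],
  ],
)

```text
time: 10.1
tool_pos: [627.5, -35.1, 97.6]
orientation: [-0.549, 0.445, -0.447, 0.549]
contact_force: [-19.2, 1.7, 31.8]
opening: 15.1
```

Run:
```python
from look import *
np.set_printoptions(precision=1,suppress=True)
to([0,0,0],11.8)
S=np.array([656.5,-29.5,96]); e=R.from_euler('z',-11.8,degrees=True)
for n in('side','top'):
  im,d=snap(n,n+'5')
  L=e.apply((cloud(n,d)-S).reshape(-1,3)).reshape(420,560,3)
  k=(abs(L[...,1])<75)&(L[...,0]>-14)&(L[...,0]<2)&(abs(L[...,2]-10)<8); P=L[k]
  print(n,'plate top',len(P),P.mean(0),np.median(P,0))
  for q in('claw_root','catch'):
    for r in search_frame(n,q)[:2]: print(q,round(r['score'],2),'in seat',e.apply(np.array(r['centre'])-S))
```

```text
t 10.1 tcp [627.5 -35.1  97.6] F [-19.2   1.7  31.8] open 15.1
delta [-163.3   95.9 -607.1] twist [-0.1  0.1  0.1]
side plate top 85 [-3.1  6.8  8.5] [-2.7 10.1  8.5]
claw_root 0.87 in seat [-44.6   5.7 -28.5]
top plate top 0 [nan nan nan] [nan nan nan]
claw_root 0.7 in seat [-356.4 -368.7  -26.5]<stdin>:9: RuntimeWarning: Mean of empty slice.
  ret = um.true_divide(
  return _methods._mean(a, axis=axis, dtype=dtype,
```

carry_out(
  delta_pos=[
    [0,-3,0],
    [0,-6,0],
    [0,-9,0],
    [0,-9,0],
  ],
  twist=[
    [0,0,0],
    [0,0,0],
    [0,0,0],
    [0,0,0],
  ],
)

```text
time: 10.73
tool_pos: [626.0, -34.9, 97.9]
orientation: [-0.549, 0.446, -0.446, 0.549]
contact_force: [-2.4, 0.2, 5.4]
opening: 15.1
```

carry_out(
  delta_pos=[
    [0,-2,0],
    [0,-4,0],
    [0,-4,0],
    [0,-4,0],
  ],
  twist=[
    [0,0,0],
    [0,0,0],
    [0,0,0],
    [0,0,0],
  ],
)

```text
time: 11.07
tool_pos: [625.2, -34.7, 100.3]
orientation: [0.549, -0.446, 0.445, -0.549]
contact_force: [-0.1, -0.1, -3.2]
opening: 14.7
```

carry_out(
  delta_pos=[
    [0,-1,0],
    [0,-2,0],
    [0,-3,0],
    [0,-3,0],
  ],
  twist=[
    [0,0,0],
    [0,0,0],
    [0,0,0],
    [0,0,0],
  ],
)

```text
time: 11.4
tool_pos: [624.8, -34.5, 101.0]
orientation: [0.549, -0.447, 0.445, -0.548]
contact_force: [7.2, -0.7, -15.7]
opening: 15.3
```

carry_out(
  delta_pos=[
    [0,3,0],
    [0,6,0],
    [0,8,0],
    [0,8,0],
    [0,6,0],
    [0,6,0],
  ],
  twist=[
    [0,0,0],
    [0,0,0],
    [0,0,0],
    [0,0,0],
    [0,0,0],
    [0,0,0],
  ],
)

```text
time: 11.9
tool_pos: [626.2, -34.9, 99.1]
orientation: [-0.549, 0.445, -0.446, 0.549]
contact_force: [0.5, 0.6, -3.9]
opening: 15.0
```

carry_out(
  delta_pos=[
    [0,0,0],
    [0,0,0],
    [0,0,0],
    [0,0,0],
    [0,0,0],
    [0,0,0],
    [0,0,0],
    [0,0,0],
    [0,0,0],
    [0,0,0],
  ],
  twist=[
    [0,0,0],
    [0,0,0],
    [0,0,0],
    [0,0,0],
    [0,0,0],
    [0,0,0],
    [0,0,0],
    [0,0,0],
    [0,0,0],
    [0,0,0],
  ],
  jaw=0,
)

```text
time: 12.73
tool_pos: [625.7, -34.8, 98.3]
orientation: [-0.549, 0.446, -0.446, 0.549]
contact_force: [1.0, 0.3, -0.4]
opening: 85.4
```

carry_out(
  delta_pos=[
    [0,-10,0],
    [0,-30,0],
    [0,-60,0],
    [0,-90,0],
    [0,-120,-20],
    [0,-140,-60],
    [0,-150,-100],
    [0,-150,-140],
    [0,-150,-170],
    [0,-150,-170],
    [0,-150,-170],
  ],
  twist=[
    [0,0,0],
    [0,0,0],
    [0,0,0],
    [0,0,0],
    [0,0,0],
    [0,0,0],
    [0,0,0],
    [0,0,0],
    [0,0,0],
    [0,0,0],
    [0,0,0],
  ],
)

```text
time: 13.65
tool_pos: [458.5, -69.7, 249.4]
orientation: [-0.548, 0.445, -0.447, 0.549]
contact_force: [0.3, -0.2, 0.1]
opening: 85.4
```

Run:
```python
from look import *
np.set_printoptions(precision=1,suppress=True)
to([0,0,0],11.8)
S=np.array([656.5,-29.5,96]); e=R.from_euler('z',-11.8,degrees=True); ims=[]
for n in('side','top'):
  im,d=snap(n,n+'6'); ims.append(im)
  L=e.apply((cloud(n,d)-S).reshape(-1,3)).reshape(420,560,3)
  for nm,x0,x1,z in(('plate top',-16,3,10),('rib top',-55,-8,40),('nose',-140,-90,-20)):
    P=L[(abs(L[...,1])<75)&(L[...,0]>x0)&(L[...,0]<x1)&(abs(L[...,2]-z)<12)]
    print(n,nm,len(P),np.median(P,0) if len(P) else '')
    if nm!='plate top' and len(P)>9: print('  slope z/x deg',np.degrees(np.arctan(np.polyfit(P[:,0],P[:,2],1)[0])))
  for q in('claw_root','rack_seat','catch','plain_arm','bottle','cup'):
    for r in landmark_of(n,q)[:1]if q!='catch'else search_frame(n,q)[:2]: print(q,round(r['score'],2),np.array(r['centre']),'in seat',e.apply(np.array(r['centre'])-S))
a=cv2.resize(ims[0][140:240,200:320],(400,333),interpolation=cv2.INTER_CUBIC);b=cv2.resize(ims[1][120:220,220:340],(400,333),interpolation=cv2.INTER_CUBIC)
cv2.imwrite('pics/c7.png',np.hstack([a,b])[:,:,::-1])
```

```text
t 13.65 tcp [458.5 -69.7 249.4] F [ 0.3 -0.2  0.1] open 85.4
delta [-161.8  248.2 -435.3] twist [-0.1 -0.1  0.1]
side plate top 112 [-10.2   2.8   5.9]
side rib top 59 [-37.1   4.8  32.8]
  slope z/x deg 4.313790688494144
side nose 13 [-136.2    6.7  -23.4]
  slope z/x deg -11.16597854983661
claw_root 0.78 [ 362.1 -452.5   68.7] in seat [-374.7 -353.9  -27.3]
rack_seat 0.59 [659.7 -27.1  95.7] in seat [ 3.6  1.7 -0.3]
plain_arm 0.87 [501.1 308.1   0.4] in seat [-83.1 362.2 -95.6]
bottle 0.98 [688.3 394.2  -0.2] in seat [117.8 408.2 -96.2]
cup 0.66 [ 673.2 -389.8   -5.7] in seat [ -57.3 -356.1 -101.7]
top plate top 133 [-10.7  -4.6   7.8]
top rib top 63 [-38.6   0.4  34.6]
  slope z/x deg 8.970313630142781
top nose 0 
claw_root 0.95 [ 365.6 -451.2   80.4] in seat [-371.  -353.3  -15.6]
rack_seat 0.77 [652.3 -27.2  96.8] in seat [-3.6  3.1  0.8]
catch 0.7 [671.3 -27.4  86.3] in seat [14.9 -1.  -9.7]
plain_arm 0.98 [501.5 310.3   0.9] in seat [-82.2 364.3 -95.1]
cup 0.56 [ 670.3 -389.7   -3. ] in seat [ -60.2 -355.4  -99. ]
```

View pics/c7.png

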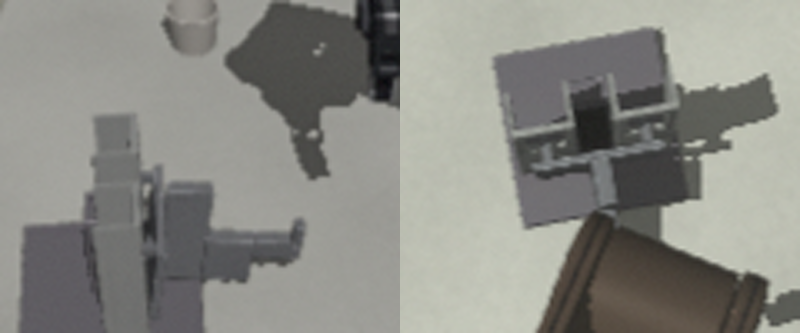

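Run:
```python
from look import *
np.set_printoptions(precision=1,suppress=True,linewidth=160)
S=np.array([656.5,-29.5,96]); e=R.from_euler('z',-11.8,degrees=True)
im,d=camera('top'); d0=np.load('top0.npy'); im0=np.load('topim.npy')
for nm,D,I in(('before',d0,im0),('now',d,im)):
  L=e.apply((cloud('top',D)-S).reshape(-1,3)).reshape(420,560,3)
  print(nm)
  for v in range(150,172,1):
    r=range(276,283); print(v,np.median(L[v,276:283,0]).round(1),np.median(L[v,276:283,2]).round(1),I[v,276:283].mean(0).round())
  k=(abs(L[...,1])<14)&(I.max(-1)<70)&(L[...,0]>-20)&(L[...,0]<50)&(L[...,2]>-90); print('dark',k.sum(),L[k].min(0),L[k].max(0),np.median(L[k],0))
a=[cv2.resize(i[140:185,250:310],(400,300),interpolation=cv2.INTER_CUBIC) for i in(im0,im)]
cv2.imwrite('pics/c8.png',np.clip(np.hstack(a)[:,:,::-1]*1.6,0,255))
```

```text
before
150 33.6 7.9 [53. 53. 53.]
151 32.8 -2.6 [49. 49. 49.]
152 32.6 -11.1 [40. 41. 40.]
153 28.7 -9.2 [35. 36. 34.]
154 26.6 -10.6 [35. 35. 33.]
155 22.5 -10.2 [34. 36. 33.]
156 18.9 -8.4 [35. 36. 33.]
157 16.5 -8.8 [33. 34. 32.]
158 13.6 -9.4 [33. 34. 31.]
159 11.3 -11.0 [34. 34. 32.]
160 7.9 -7.2 [33. 34. 32.]
161 5.0 -11.8 [34. 34. 33.]
162 3.6 -17.7 [36. 35. 34.]
163 1.7 -21.7 [37. 37. 35.]
164 -0.4 -23.4 [40. 40. 39.]
165 9.8 -83.1 [53. 53. 53.]
166 7.1 -84.9 [67. 66. 66.]
167 3.7 -85.1 [84. 83. 85.]
168 0.7 -87.3 [103. 100. 103.]
169 -2.5 -83.8 [105. 103. 106.]
170 -6.1 -83.2 [106. 103. 106.]
171 -8.6 -84.5 [106. 103. 106.]
dark 187 [ -0.8 -13.6 -87.8] [46.2 13.9 19.8] [18.9  0.7 -9.8]
now
150 32.9 11.3 [57. 56. 56.]
151 32.6 -0.9 [52. 52. 52.]
152 32.6 -10.1 [42. 41. 40.]
153 28.7 -9.2 [38. 38. 36.]
154 26.5 -9.8 [37. 37. 35.]
155 22.8 -8.9 [36. 36. 34.]
156 19.3 -10.0 [36. 36. 34.]
157 17.5 -10.6 [36. 37. 34.]
158 14.0 -7.5 [35. 35. 34.]
159 10.8 -9.1 [34. 34. 32.]
160 7.1 -10.9 [34. 35. 33.]
161 5.8 -11.8 [35. 34. 33.]
162 3.4 -15.8 [36. 36. 34.]
163 1.5 -21.9 [36. 36. 35.]
164 -0.3 -26.6 [41. 41. 40.]
165 -11.2 7.8 [ 98. 101. 100.]
166 -14.5 10.5 [115. 117. 119.]
167 -23.4 35.5 [114. 116. 117.]
168 -26.5 36.0 [113. 115. 116.]
169 -29.7 36.0 [105. 108. 108.]
170 -31.4 33.3 [103. 105. 106.]
171 -35.1 33.2 [104. 106. 107.]
dark 178 [-15.  -13.9 -88. ] [46.6 14.  21.6] [ 20.7   0.6 -10.1][ WARN:0@0.890] global loadsave.cpp:1063 imwrite_ Unsupported depth image for selected encoder is fallbacked to CV_8U.
```

View pics/c8.png

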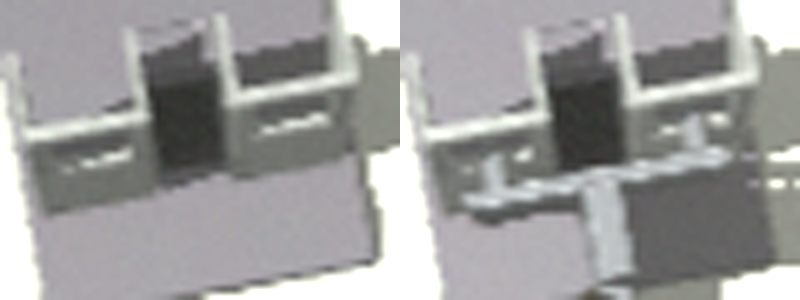

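The catch's sloped top has the same depth profile as before the move, so it is out, and both claws sit in the slots. Handing in.

```bash
python3 -c "
from workcell import *
print(close_job())"
```

```text
the job is handed in; nothing more can be done
None
```

The grey clawed arm is hooked in both slots of the stand, pressed fully home and released. I handed the job in at about 14 s of robot time; no verdict was reported.

**What I did:** I gripped the rib, entered the slots about 36 mm above seat level and stopped about 2 mm short of the stand. I then lowered the arm and pressed it onto its stop with about 32 N.

**Final checks:**
- **Catch holding:** an upward pull stopped after about 3 mm, with about 12 N of resistance beyond the arm's weight.
- **Catch out:** seen from above, its depth profile matches the one from before the move to within about 1 mm.
- **Fit:** from depth, `claw_root` is about 5 mm short of the stand and 1–2 mm below seat level, and the arm sags about 8°. The side camera read about 2 mm lower, as it did throughout, and gave only 4° of sag.
- **Other things:** the plain arm and cup are where they were, and so is the bottle (seen by the side camera only at the end). The gripper is clear of everything.

**Checks that disagreed or failed:**
- I felt no clear rise in downward force as the tooth passed the catch, which is why I did the pull test.
- At the end the networks no longer found the hung arm's `claw_root`; they pointed to the red look-alike instead. The final pose therefore comes from depth alone.

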